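# Feel out a hand press and note its stroke on the gauge

## Task

On the bench press, push the lever down until the foot meets the connector and the resistance firms up, hold it there for about half a second without forcing it, then let the lever spring back up. The low gauge pointer stays where the stroke ended: without touching it, slide the cursor (the one with the tall tab) along the scale until its needle lines up with the pointer's needle. Leave the pot, the loose board and the screwdriver where they are.

Things in the scene. Friction and masses are not known exactly. Their poses are not given: they have to be found in the camera images.
- press: Grey bench press, fixed to the bench. Base plate 400 x 130 x 12 mm: local x from -165 to +235, local y from -50 to +80. Origin on the bench straight below the lever's hinge; local x runs along the press from the lever handle (-x end) to the stroke gauge (+x end), z up. Two hinge cheeks stand at local x -22 to 22, y -33 to 33, 162 mm high.
- hinge (a point): Centre of the lever's hinge, 140 mm above the bench; the hinge axis is the press's local y.
- lever (a joint): Lever of the press, rad. 0 = fully up (sprung home; the arm then rises 0.5 rad above level towards its handle), grows as the handle is pushed down, level at 0.5, limit 0.7. Free travel takes about 1 to 4 N at the paddle; where it firms up (somewhere from about 0.2 to 0.5 rad) depends on the jack's height, and beyond that the force rises steeply (several N within 0.02 rad). It springs back by itself when let go.
- paddle (a point): Centre of the top face of the lever's black handle paddle, 60 mm (along the lever) x 50 mm (across) x 12 mm, 190 mm from the hinge; about 238 mm above the bench when up, about 148 mm when the lever is level. Site turns with the lever; at joint 0 its axes are those of press.
- foot: Rubber-ended pressing foot carried under the lever, 85 mm from the hinge; origin at the lever's hinge. It presses on the connector with about 2.2 times the hand force in excess of the free-travel force.
- anvil: Jack column with a green board 60 x 80 mm and on it a white connector block 40 x 40 mm, under the foot, fixed in place for the run. Origin at the centre of the connector's top face; its height differs from run to run.
- pointer: Memory pointer of the stroke gauge: brass block 16 x 20 mm, 20 mm high, with a thin dark needle and a steel push rod, pushed along the press's +x by the lever (roughly 100 mm per rad) and left where the stroke ended. Origin on the needle's line, axes those of press. Stands at local x = 90 mm before the stroke, y = 0; its top is 43 mm above the bench.
- pointer_needle (a point): Tip of the pointer's needle (needle 3 mm wide, across the scale).
- cursor_needle (a point): Tip of the cursor's needle (3 mm wide), facing the pointer's needle across the scale. Both needles are in line when they have the same position along the press's local x. Cursor starts farther along +x than the pointer ever gets.
- cursor_tab (a point): Centre of the top face of the cursor's upright black tab: 18 mm along the rail (local x), 24 mm across, top 75 mm above the bench, bottom of the tab 25 mm above the bench on a saddle 30 mm long (local x). Tab is centred 29 mm in local y from the cursor's needle tip and at the same local x. The cursor slides along local x on a stiff rail, needs about 2 N and stays where it is left.
- pot: Terracotta-coloured tip-cleaning pot, 68 mm across, 52 mm high, loose; origin under its centre. Not to be disturbed.
- module: Loose green circuit board, 110 x 80 mm, about 16 mm high; origin under its centre. Not to be disturbed.
- driver: Loose screwdriver, 170 mm long, lying flat. Not to be disturbed.

How it is judged:
On the way:
1. the lever is pressed until its foot bears firmly on the connector (6 N or more at the foot) for 0.2 s (contact force between foot and anvil above 6 N), for 0.2 s.
At the end, for the whole second after the job is handed in: The cursor's needle is within 5 mm of the pointer's needle along the scale, the pointer stands where the stroke left it (at least 10 mm from its zero), and the lever is back up (below 0.06 rad) (x of cursor_needle in the frame of pointer between -0.005 and 0.005 m and value of joint lever below 0.06 rad and x of pointer in the frame of press above 0.1 m); the robot touches nothing.
It fails at once if the lever is forced: the foot presses on the connector with more than 75 N (about 35 N at the handle) (contact force between foot and anvil above 75 N).
It fails at once if the robot touches the pointer (contact force between any of the fingers, the arm and pointer above 0.5 N).
It fails at once if the pot, the loose board or the screwdriver is moved more than 25 mm (distance of any of pot, module, driver from where it was at the start of the episode above 0.025 m).
It also fails if it takes over 64 s, if anything falls off the work surface, if the arm or the gripper's body presses on something with over 40 N, if the wrist force passes 120 N, or if a joint passes its speed limit or range.

## Robot

A 7-joint arm with a two-finger parallel gripper is mounted at the origin on the work surface. World frame = base frame: x ahead of the robot, y to its left, z up, the work surface at z = 0. Lengths are in m, angles in rad, forces in N, time in s.
With the tool pointing down it reaches from about 0.425 to 0.95 m from the base axis. Payload 16.7 kg.
Tool frame: the origin (TCP) lies midway between the tips of the shut fingers; the grasp point (between the pads) lies 19 mm behind it; z points along the fingers, y is the line along which they close (so a half turn about z gives the same grasp; the last joint's range is limited). The gripper opens to 94 mm and grips with 3 to 60 N. Pads are 16 mm wide; open, the fingers measure 119 mm over their backs; the gripper's body (75 mm by 177 mm) begins 78 mm behind the grasp point.
Start: joints at [1.125, 0.426, 0.074, 1.606, -0.034, 1.111, -0.067], TCP at [0.197, -0.646, 0.205] pointing down, gripper open.
Joint ranges: [-2.85, 2.85], [-0.5, 2.14], [-1.23, 1.37], [0.21, 2.46], [-1.02, 4.16], [0.16, 2.05], [-2.73, 2.73]. Speed limits (rad/s): [1.89, 1.89, 2.39, 2.39, 3.01, 3.01, 3.01].

## Interface

Orientations are given as a 3x3 rotation matrix whose columns are the frame's x, y, z axes.
In Python, from plant import bot gives the robot as it stands.
- The arm moves only by the tool step_arm, never from a script. Its argument "steps" is a list that holds one entry, the list of rows, each a list of 4 numbers: the shift along the tool's x, y, z in units of 50 mm (1.0 is 50 mm), then the turn about the tool's z in rad. In form: [[[tx, ty, tz, roll], ...]]. A call has 1 to 12 rows; each row shifts and turns the commanded pose from where the row before left it, along the tool's axes as they then stand; what a row does not reach is not made up. A row lasts 1/8 s, in which the tool goes at most 62.5 mm and 10.7 degrees, less where a joint would pass 70% of its speed; a pose out of reach is approached as far as the arm can. A call is refused whole if a number of a shift passes 1 or a number of a turn 0.188, either way. A call with a gripper value outside its range is refused whole. "claw" is the closure, from 0 (fully open) to 1 (shut), set as the call begins (left out, the last holds). The fingers move at their own pace and stop on an object; the grip force is fixed at half the most. Time passes only in rows, so rows that do not move let the fingers close. It gives the time, the measured TCP pose, the force, the opening and the grip force at its end, in the units of the state.
- bot.get_state(): the state, without advancing time (a new reading comes with each control period).
- bot.get_image(name): name is "scene" or "top" or "wrist"; returns a dict with "color" (480x640x3 uint8, red, green, blue), "fx", "fy", "cx", "cy" (pixels), "extrinsics" (4x4, takes a point from camera to world coordinates). Camera axes: x right, y down, z forward; pixel columns grow to the right and rows downward; lengths in m; the calibration is good to about 2 mm. A picture is of the moment at which its call begins. There is no depth.
- bot.hand_in(): hands the job in; it is judged then, once.
The state is a dict: "t": time; "joint_positions": joint angles; "qvel": joint speeds; "joint_efforts": joint torques, N m; "tcp_pos": TCP position; "tcp_rot": TCP orientation; "ft_force": force on the tool from outside, world axes, zero at the start; "ft_torque": the same for the moment, N m; "width": finger opening in m; "grip_force": force on a finger pad.
Only numpy, scipy, OpenCV 4.12 (cv2) and the standard library are available. Lean on these libraries where they do the work, as an engineer would, in place of code of your own. Each camera call takes 0.05 s, during which the arm holds its last target. There are 200 camera calls.

## Working session

There is one attempt and no reset: what is moved stays moved. The work goes in short steps, Python scripts to look and compute and a tool call to move; the robot and the scene stay as the last step left them, time stands still between calls to the robot, and variables do not carry over. Pictures are saved under pics/ and viewed, at most 10 in all, crops included, and the job is handed in when it is done.

Besides the shell and the picture viewer there is one more tool, called after "Call:" by a JSON object that holds its "api" and its "payload". step_arm: Moves the arm, as the interface text tells. Its arguments: {"type":"object","properties":{"steps":{"type":"array"},"claw":{"type":"number"}},"required":["steps"]}

```bash
mkdir -p pics
cat > h.py <<'E'
import numpy as np, cv2
from plant import bot
def snap(n,f):
    im=bot.get_image(n); cv2.imwrite('pics/'+f,cv2.cvtColor(im['color'],cv2.COLOR_RGB2BGR)); np.savez('pics/'+f+'.npz',**im); return im
def ray(im,u,v):
    E=np.array(im['extrinsics']); d=E[:3,:3]@[(u-im['cx'])/im['fx'],(v-im['cy'])/im['fy'],1]; return E[:3,3],d
def onz(im,u,v,z):
    o,d=ray(im,u,v); return o+d*(z-o[2])/d[2]
def proj(im,p):
    E=np.linalg.inv(np.array(im['extrinsics'])); q=E[:3,:3]@p+E[:3,3]; return [im['fx']*q[0]/q[2]+im['cx'],im['fy']*q[1]/q[2]+im['cy']]
E
python3 - <<'E'
from h import *
for n in('top','scene'):
    im=snap(n,n+'1.png'); print(n,im['fx'],np.round(im['extrinsics'],3).tolist())
s=bot.get_state(); print(s['t'],s['tcp_pos'],np.round(s['tcp_rot'],3).tolist(),s['ft_force'])
E
```

```text
top 536.4471788977828 [[-0.007, -0.997, 0.074, 0.533], [-1.0, 0.006, -0.011, 0.114], [0.011, -0.074, -0.997, 1.131], [0.0, 0.0, 0.0, 1.0]]
scene 616.1939639984957 [[0.699, 0.586, -0.41, 1.179], [0.715, -0.585, 0.383, -0.413], [-0.015, -0.561, -0.828, 1.324], [0.0, 0.0, 0.0, 1.0]]
0.1 [ 0.19660964 -0.64532953  0.20483597] [[0.957, 0.291, -0.0], [0.291, -0.957, 0.001], [-0.0, -0.001, -1.0]] [ 0.47355957 -0.21668791 -0.32331247]
```

View pics/top1.png

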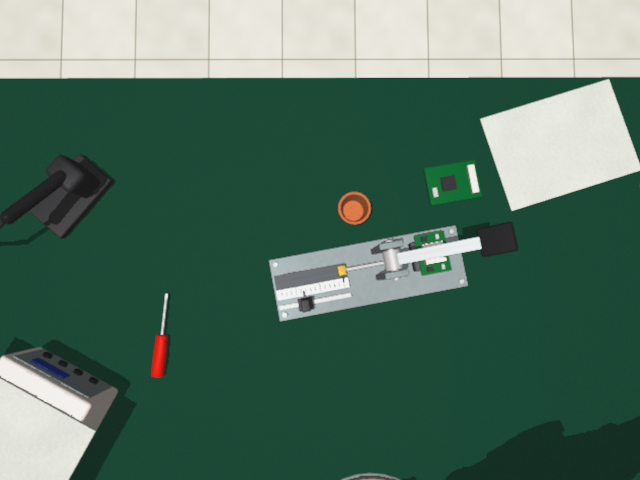

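View pics/scene1.png

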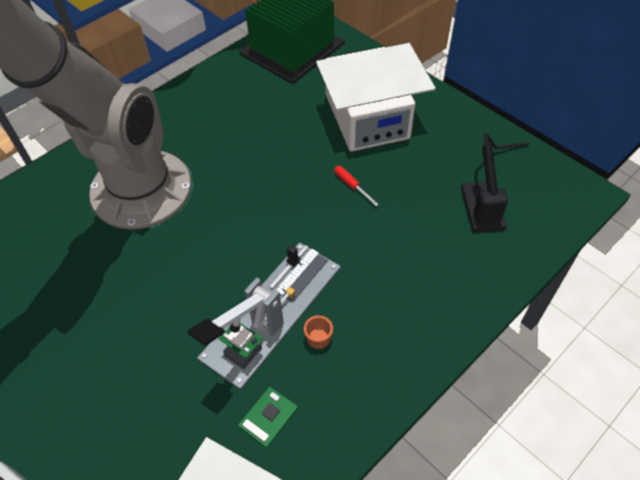

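The top view shows the press with base corners near (270,263), (457,227), (467,285) and (280,321), the paddle at (498,240), the brass pointer at (342,270) and the tab at (306,303). The scene view agrees: tab top near (293,249), paddle near (206,331). The tab is on the robot's side of the press, and the loose things are clear of it.

```bash
cat >> h.py <<'E'
def fit(im):
    c=im['color'].astype(int); hsv=cv2.cvtColor(im['color'],cv2.COLOR_RGB2HSV)
    m=((hsv[...,1]<70)&(hsv[...,2]>90)).astype(np.uint8); m[:215]=0;m[335:]=0;m[:,:255]=0;m[:,472:]=0
    return m
E
python3 - <<'E'
from h import *
im=dict(np.load('pics/top1.png.npz')); sc=dict(np.load('pics/scene1.png.npz'))
m=fit(im); cs,_=cv2.findContours(m,0,2); c=max(cs,key=cv2.contourArea)
h=cv2.convexHull(c); print(cv2.boxPoints(cv2.minAreaRect(h)).round(1).tolist())
L=np.array([[-165,-50],[235,-50],[235,80],[-165,80]])/1000.
P=np.array([onz(im,*p,.012)[:2] for p in [(457,227),(270,263),(280,321),(467,285)]])
Lc=L-L.mean(0);Pc=P-P.mean(0); th=np.arctan2((Lc[:,0]*Pc[:,1]-Lc[:,1]*Pc[:,0]).sum(),(Lc*Pc).sum())
R=np.array([[np.cos(th),-np.sin(th)],[np.sin(th),np.cos(th)]]); t=P.mean(0)-R@L.mean(0)
print('th',th,'t',t,'res mm',((L@R.T+t-P)*1000).round(1).tolist())
np.savez('frame.npz',R=R,t=t)
for n,px,z,I in[('paddle',(498,240),.238,im),('paddleS',(206,331),.238,sc),('tab',(306,303),.075,im),('tabS',(293,249),.075,sc),('ptr',(342,270),.043,im)]:
    w=onz(I,*px,z); print(n,w.round(4),((w[:2]-t)@R*1000).round(1))
for n,l in[('paddle',[-.167,0]),('hinge',[0,0])]: print(n,R@l+t)
big=np.hstack([cv2.resize(im['color'][215:335,255:475],None,fx=3.6,fy=3.6,interpolation=2)]); cv2.imwrite('pics/c1.png',big[...,::-1])
E
```

```text
[[267.3999938964844, 259.3999938964844], [468.0, 221.8000030517578], [479.6000061035156, 283.8999938964844], [279.0, 321.6000061035156]]
th 1.7514011274137111 t [ 0.57420419 -0.03371665] res mm [[2.8, 1.8], [4.1, 2.3], [-3.6, -0.4], [-3.3, -3.8]]
paddle [ 0.6043 -0.1961  0.238 ] [-165.2   -0.4]
paddleS [ 0.6103 -0.1987  0.238 ] [-168.8   -5.9]
tab [0.4958 0.1286 0.075 ] [173.8  48. ]
tabS [0.4987 0.1269 0.075 ] [171.6  45.5]
ptr [0.5607 0.0557 0.043 ] [90.4 -2.8]
paddle [ 0.60420149 -0.19800043]
hinge [ 0.57420419 -0.03371665]
```

View pics/c1.png

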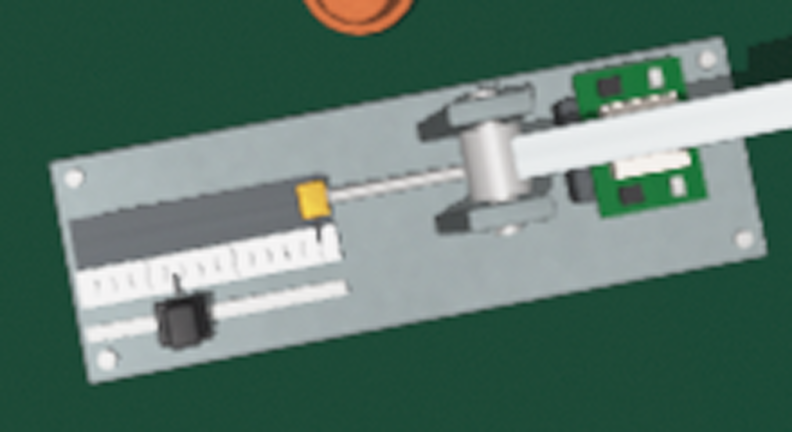

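The crop shows both needles clearly: pointer near crop (318,232), cursor near (177,283). The frame is good to a few mm. Next I move above the paddle with the fingers shut.

Call:
{"api": "step_arm", "payload": {"steps": [[[0.866,-0.516,-0.14,0],[0.866,-0.516,-0.14,0],[0.866,-0.516,-0.14,0],[0.866,-0.516,-0.14,0],[0.866,-0.516,-0.14,0],[0.866,-0.516,-0.14,0],[0.866,-0.516,-0.14,0],[0.866,-0.516,-0.14,0],[0.866,-0.516,-0.14,0],[0.866,-0.516,-0.14,0],[0.866,-0.516,-0.14,0],[0.866,-0.516,-0.14,0]]], "claw": 1}}

```text
t: 1.6
tcp_pos: [0.6043, -0.1967, 0.2895]
tcp_rot: [[0.957, 0.291, -0.0], [0.291, -0.957, 0.0], [-0.0, -0.0, -1.0]]
ft_force: [0.5, -0.5, 0.8]
width: 0.001
grip_force: 0.0
```

Call:
{"api": "step_arm", "payload": {"steps": [[[0,0,0,-0.182],[0,0,0,-0.182],[0,0,0,-0.182],[0,0,0,-0.182],[0,0,0,-0.182],[0,0,0,-0.182],[0,0,0,-0.182],[0,0,0,-0.182],[0,0,0,0],[0,0,0,0]]]}}

```text
t: 2.85
tcp_pos: [0.6034, -0.1982, 0.2893]
tcp_rot: [[-0.176, 0.984, -0.0], [0.984, 0.176, 0.0], [0.0, -0.0, -1.0]]
ft_force: [-0.5, -0.5, 0.1]
width: 0.0004
grip_force: 0.0
```

```bash
cat >> h.py <<'E'
def loc():
    F=np.load('frame.npz'); s=bot.get_state(); p=s['tcp_pos']
    print('t',round(s['t'],2),'local mm',((p[:2]-F['t'])@F['R']*1000).round(1),'z',round(p[2]*1000,1),'yaw',round(np.arctan2(s['tcp_rot'][1,0],s['tcp_rot'][0,0]),3),'F',np.round(s['ft_force'],2),'w',s['width'],'q',np.round(s['joint_positions'],2)); return s
E
python3 -c "
from h import *
loc()"
```

```text
t 2.85 local mm [-167.     0.8] z 289.3 yaw 1.747 F [-0.47 -0.47  0.11] w 0.0004052797643268743 q [ 0.55  0.33 -0.43  1.58  0.14  1.27  0.27]
```

Call:
{"api": "step_arm", "payload": {"steps": [[[0,0,0.5,0],[0,0,0.3,0],[0,0,0.2,0],[0,0,0.1,0],[-0.02,0,0.1,0],[-0.02,0,0.1,0],[-0.02,0,0.1,0],[0,0,0,0]]]}}

```text
t: 3.85
tcp_pos: [0.6041, -0.201, 0.2191]
tcp_rot: [[-0.18, 0.984, -0.0], [0.984, 0.18, 0.0], [0.0, -0.0, -1.0]]
ft_force: [0.1, -1.3, 2.8]
width: 0.0004
grip_force: 1.2
```

Call:
{"api": "step_arm", "payload": {"steps": [[[-0.02,0,0.1,0],[-0.02,0,0.1,0],[0,0,0,0]]]}}

```text
t: 4.22
tcp_pos: [0.6043, -0.203, 0.209]
tcp_rot: [[-0.18, 0.984, -0.0], [0.984, 0.18, 0.0], [0.0, -0.0, -1.0]]
ft_force: [0.5, -1.1, 2.5]
width: 0.0005
grip_force: 1.3
```

Contact with the paddle is made at about 2.5 N of free travel. I go on in small steps.

Call:
{"api": "step_arm", "payload": {"steps": [[[-0.01,0,0.06,0],[-0.01,0,0.06,0],[0,0,0,0]]]}}

```text
t: 4.6
tcp_pos: [0.6045, -0.204, 0.2033]
tcp_rot: [[-0.18, 0.984, -0.0], [0.984, 0.18, 0.0], [0.0, -0.0, -1.0]]
ft_force: [0.1, -0.8, 4.0]
width: 0.0005
grip_force: 1.4
```

Call:
{"api": "step_arm", "payload": {"steps": [[[-0.01,0,0.06,0],[0,0,0,0]]]}}

```text
t: 4.85
tcp_pos: [0.6047, -0.2045, 0.2003]
tcp_rot: [[-0.18, 0.984, -0.0], [0.984, 0.18, 0.0], [0.0, -0.0, -1.0]]
ft_force: [0.8, -1.0, 2.8]
width: 0.0005
grip_force: 1.4
```

Call:
{"api": "step_arm", "payload": {"steps": [[[-0.01,0,0.06,0],[0,0,0,0]]]}}

```text
t: 5.1
tcp_pos: [0.6048, -0.205, 0.1973]
tcp_rot: [[-0.18, 0.984, -0.0], [0.984, 0.18, 0.0], [0.0, -0.0, -1.0]]
ft_force: [0.5, -2.0, 3.7]
width: 0.0002
grip_force: 1.4
```

Call:
{"api": "step_arm", "payload": {"steps": [[[-0.01,0,0.05,0],[0,0,0,0]]]}}

```text
t: 5.35
tcp_pos: [0.6049, -0.2055, 0.1948]
tcp_rot: [[-0.18, 0.984, -0.0], [0.984, 0.18, 0.0], [0.0, 0.0, -1.0]]
ft_force: [0.9, -0.4, 3.1]
width: 0.0005
grip_force: 1.5
```

Call:
{"api": "step_arm", "payload": {"steps": [[[-0.01,0,0.05,0],[0,0,0,0]]]}}

```text
t: 5.6
tcp_pos: [0.605, -0.2059, 0.1923]
tcp_rot: [[-0.18, 0.984, -0.0], [0.984, 0.18, 0.0], [0.0, -0.0, -1.0]]
ft_force: [0.2, -1.4, 3.0]
width: 0.0003
grip_force: 1.5
```

Call:
{"api": "step_arm", "payload": {"steps": [[[-0.01,0,0.05,0],[0,0,0,0]]]}}

```text
t: 5.85
tcp_pos: [0.605, -0.2065, 0.1898]
tcp_rot: [[-0.18, 0.984, -0.0], [0.984, 0.18, 0.0], [0.0, -0.0, -1.0]]
ft_force: [1.2, -2.3, 3.7]
width: 0.0004
grip_force: 1.5
```

Call:
{"api": "step_arm", "payload": {"steps": [[[-0.01,0,0.05,0],[0,0,0,0]]]}}

```text
t: 6.1
tcp_pos: [0.6051, -0.2069, 0.1873]
tcp_rot: [[-0.18, 0.984, -0.0], [0.984, 0.18, 0.0], [0.0, -0.0, -1.0]]
ft_force: [0.8, -2.1, 3.1]
width: 0.0004
grip_force: 1.5
```

Call:
{"api": "step_arm", "payload": {"steps": [[[-0.01,0,0.05,0],[0,0,0,0]]]}}

```text
t: 6.35
tcp_pos: [0.6052, -0.2074, 0.1848]
tcp_rot: [[-0.18, 0.984, -0.0], [0.984, 0.18, 0.0], [0.0, -0.0, -1.0]]
ft_force: [0.4, -2.2, 2.6]
width: 0.0005
grip_force: 1.5
```

Call:
{"api": "step_arm", "payload": {"steps": [[[-0.01,0,0.05,0],[0,0,0,0]]]}}

```text
t: 6.6
tcp_pos: [0.6053, -0.2079, 0.1823]
tcp_rot: [[-0.18, 0.984, -0.0], [0.984, 0.18, 0.0], [0.0, -0.0, -1.0]]
ft_force: [1.3, -2.2, 3.5]
width: 0.0006
grip_force: 1.6
```

Call:
{"api": "step_arm", "payload": {"steps": [[[-0.005,0,0.05,0],[0,0,0,0]]]}}

```text
t: 6.85
tcp_pos: [0.6054, -0.2082, 0.1798]
tcp_rot: [[-0.18, 0.984, -0.0], [0.984, 0.18, 0.0], [0.0, 0.0, -1.0]]
ft_force: [1.0, -2.0, 4.5]
width: 0.0
grip_force: 1.6
```

Call:
{"api": "step_arm", "payload": {"steps": [[[-0.005,0,0.05,0],[0,0,0,0]]]}}

```text
t: 7.1
tcp_pos: [0.6054, -0.2084, 0.1773]
tcp_rot: [[-0.18, 0.984, -0.0], [0.984, 0.18, 0.0], [0.0, -0.0, -1.0]]
ft_force: [0.3, -1.5, 3.6]
width: 0.0008
grip_force: 1.6
```

Call:
{"api": "step_arm", "payload": {"steps": [[[-0.005,0,0.05,0],[0,0,0,0]]]}}

```text
t: 7.35
tcp_pos: [0.6056, -0.2087, 0.175]
tcp_rot: [[-0.18, 0.984, 0.0], [0.984, 0.18, -0.0], [-0.0, 0.0, -1.0]]
ft_force: [0.0, -2.6, 5.4]
width: 0.0007
grip_force: 2.7
```

Call:
{"api": "step_arm", "payload": {"steps": [[[-0.005,0,0.05,0],[0,0,0,0]]]}}

```text
t: 7.6
tcp_pos: [0.6058, -0.2091, 0.1737]
tcp_rot: [[-0.18, 0.984, 0.001], [0.984, 0.18, -0.001], [-0.001, 0.001, -1.0]]
ft_force: [-4.5, -1.1, 18.8]
width: 0.0009
grip_force: 9.5
```

It has firmed up: about 15 N over free travel, so roughly 34 N at the foot. I hold half a second, then rise slowly.

Call:
{"api": "step_arm", "payload": {"steps": [[[0,0,0,0],[0,0,0,0],[0,0,0,0],[0,0,0,0]]]}}

```text
t: 8.1
tcp_pos: [0.6058, -0.2091, 0.1737]
tcp_rot: [[-0.18, 0.984, 0.001], [0.984, 0.18, -0.001], [-0.001, 0.001, -1.0]]
ft_force: [-4.8, -0.8, 18.7]
width: 0.0002
grip_force: 9.4
```

Call:
{"api": "step_arm", "payload": {"steps": [[[0,0,-0.1,0],[0,0,-0.15,0],[0,0,-0.2,0],[0,0,-0.2,0],[0,0,-0.2,0],[0,0,-0.2,0],[0,0,-0.2,0],[0,0,-0.4,0],[0,0,-0.8,0],[-0.2,0.4,-0.8,0],[0,0,0,0]]]}}

```text
t: 9.48
tcp_pos: [0.6289, -0.2159, 0.339]
tcp_rot: [[-0.179, 0.984, 0.005], [0.984, 0.179, -0.002], [-0.002, 0.005, -1.0]]
ft_force: [-0.6, 0.4, -0.0]
width: 0.0003
grip_force: 0.0
```

Run:
```python
from h import *
s=loc(); im=snap('top','top2.png'); sc=snap('scene','scene2.png')
a=cv2.resize(im['color'][215:335,255:395],None,fx=4,fy=4,interpolation=2)
b=cv2.resize(sc['color'][235:395,185:345],None,fx=3,fy=3,interpolation=2)
o=np.zeros((480,560+240,3),np.uint8); o[:,:560]=a; o[:240,560:]=cv2.resize(b,(240,240)); cv2.imwrite('pics/c2.png',o[...,::-1])
```

```text
t 9.47 local mm [-189.   -21.1] z 339.0 yaw 1.751 F [-0.6   0.37 -0.04] w 0.00027798517637517094 q [ 0.54  0.36 -0.42  1.44  0.15  1.37  0.3 ]
```

View pics/c2.png

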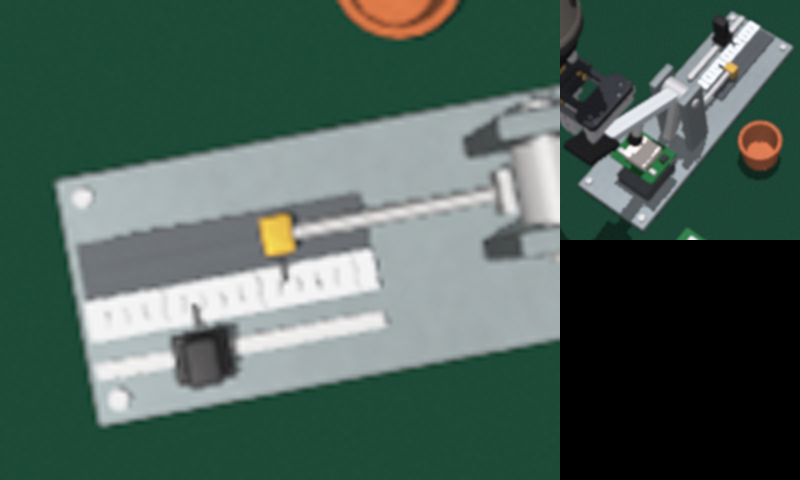

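The view shows the lever back up and the pointer moved to crop (278,236). Its needle is at crop (285,270) and the cursor's needle at (197,313).

Run:
```python
from h import *
im=dict(np.load('pics/top2.png.npz')); F=np.load('frame.npz')
def L(u,v,z):
    w=onz(im,255+u/4,215+v/4,z)[:2]; return ((w-F['t'])@F['R']*1000).round(1)
for z in(.02,.03): print(z,'ptr',L(285,270,z),'cur',L(197,313,z))
print('tab',L(208,360,.075),'block',L(278,236,.043))
```

```text
0.02 ptr [126.   16.2] cur [174.7  29.4]
0.03 ptr [126.2  16.2] cur [174.5  29.3]
tab [172.6  52.2] block [126.8  -1.4]
```

Call:
{"api": "step_arm", "payload": {"steps": [[[0.9,-0.16,0,0],[0.9,-0.16,0,0],[0.9,-0.16,0,0],[0.9,-0.16,0,0],[0.9,-0.16,0,0],[0.9,-0.16,0,0],[0.9,-0.16,0,0],[0.9,-0.16,0,0],[0.9,-0.16,0,0],[0,0,0,0],[0,0,0,0]]]}}

```text
t: 10.95
tcp_pos: [0.4831, 0.1694, 0.3345]
tcp_rot: [[-0.18, 0.984, -0.001], [0.984, 0.18, -0.001], [-0.001, -0.001, -1.0]]
ft_force: [0.4, -0.7, 0.1]
width: 0.0002
grip_force: 0.0
```

Call:
{"api": "step_arm", "payload": {"steps": [[[0,0,0.8,0],[0,0,0.9,0],[0,0,0.9,0],[0,0,0.9,0],[0,0,0.9,0],[0,0,0.3,0],[0,0,0,0],[0,0,0,0]]]}}

```text
t: 11.95
tcp_pos: [0.4843, 0.1704, 0.1015]
tcp_rot: [[-0.179, 0.984, 0.002], [0.984, 0.179, 0.0], [0.0, 0.002, -1.0]]
ft_force: [0.7, 0.4, 0.1]
width: 0.0009
grip_force: 0.0
```

```bash
python3 -c "
from h import *
loc()"
```

```text
t 11.95 local mm [217.   51.8] z 101.5 yaw 1.751 F [0.71 0.39 0.1 ] w 0.0008575068492355472 q [ 0.08  0.36 -0.64  2.03  0.28  0.84 -0.54]
```

Call:
{"api": "step_arm", "payload": {"steps": [[[0,0,0.5,0],[0,0,0.5,0],[0,0,0,0],[-0.2,0,0,0],[-0.2,0,0,0],[-0.05,0,0,0],[-0.1,0,0,0],[-0.1,0,0,0],[-0.1,0,0,0],[-0.1,0,0,0],[-0.1,0,0,0],[0,0,0,0]]]}}

```text
t: 13.45
tcp_pos: [0.4918, 0.1229, 0.0499]
tcp_rot: [[-0.179, 0.984, -0.0], [0.984, 0.179, -0.0], [-0.0, -0.0, -1.0]]
ft_force: [0.6, -0.4, 1.0]
width: 0.0005
grip_force: 0.0
```

Call:
{"api": "step_arm", "payload": {"steps": [[[-0.1,0,0,0],[-0.1,0,0,0],[-0.1,0,0,0],[-0.1,0,0,0],[-0.1,0,0,0],[0,0,0,0]]]}}

```text
t: 14.2
tcp_pos: [0.4966, 0.0984, 0.05]
tcp_rot: [[-0.179, 0.984, 0.0], [0.984, 0.179, -0.0], [-0.0, 0.0, -1.0]]
ft_force: [-0.5, 1.3, -0.3]
width: 0.0005
grip_force: 0.0
```

Run:
```python
from h import *
s=loc(); im=snap('wrist','w3.png'); im=snap('top','top3.png')
a=cv2.resize(im['color'][215:335,255:395],None,fx=4,fy=4,interpolation=2); cv2.imwrite('pics/c3.png',a[...,::-1])
```

```text
t 14.2 local mm [143.9  52.7] z 50.0 yaw 1.751 F [-0.49  1.32 -0.31] w 0.000470551302056186 q [ 0.17  0.42 -0.59  2.08  0.35  0.73 -0.46]
```

View pics/w3.png

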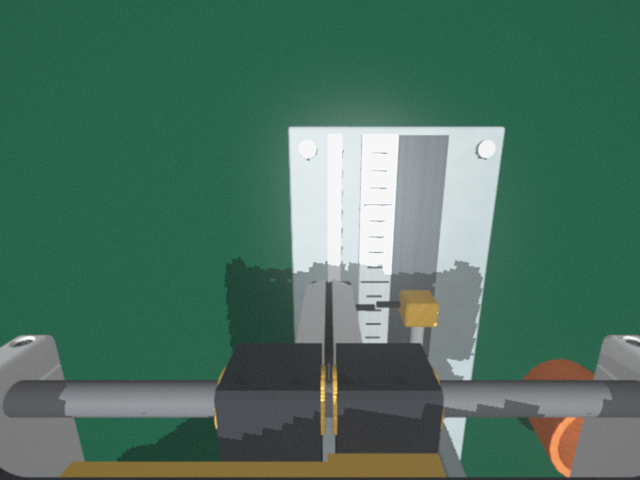

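The wrist view shows the two needles almost in line: cursor at about (366,307), pointer at about (388,304). I back off along +x, lift clear and check from above.

Call:
{"api": "step_arm", "payload": {"steps": [[[0.1,0,0,0],[0.3,0,0,0],[0.3,0,-0.3,0],[0,0,-0.9,0],[0,0,-0.9,0],[0,0,-0.9,0],[0,0,-0.9,0],[0.9,0,0,0],[0.9,0,0,0],[0.9,0,0,0],[0,0,0,0],[0,0,0,0]]]}}

```text
t: 15.8
tcp_pos: [0.4653, 0.2668, 0.2456]
tcp_rot: [[-0.181, 0.983, 0.0], [0.983, 0.181, -0.0], [-0.0, 0.0, -1.0]]
ft_force: [0.0, 0.3, -1.9]
width: 0.0001
grip_force: 0.0
```

Run:
```python
from h import *
s=loc(); im=snap('top','top4.png')
a=cv2.resize(im['color'][245:335,275:355],None,fx=6,fy=6,interpolation=2); cv2.imwrite('pics/c4.png',a[...,::-1])
```

```text
t 15.8 local mm [315.2  53.2] z 245.6 yaw 1.753 F [ 0.03  0.35 -1.87] w 0.00010064393125583404 q [ 0.02  0.24 -0.76  1.83  0.18  1.14 -0.62]
```

View pics/c4.png

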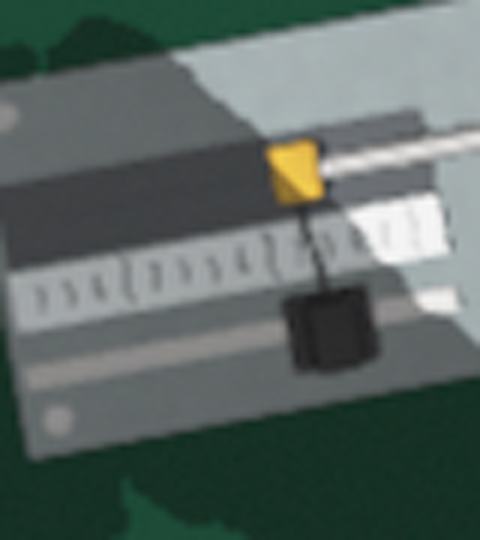

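From above the two needles form one line, (305,210) to (323,287), about 1 mm off. The arm is clear, so I hand in.

```bash
python3 -c "
from h import *
print(bot.hand_in())"
```

```text
the job is handed in; nothing more can be done
None
```

I handed the job in: the lever was pressed firm (about 34 N at the foot, estimated from the hand force), held half a second and is back up, and the cursor's needle is about 1 mm from the pointer's by the camera; no verdict came back.

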